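Stow the bead gauge in the cart's travel keeper

ROBOT

A 7-joint arm with a two-finger parallel gripper is mounted at the origin on the work surface. World frame = base frame: x ahead of the robot, y to its left, z up, the work surface at z = 0. Lengths are in m, angles in rad, forces in N, time in s.
With the tool pointing down it reaches from about 0.375 to 0.925 m from the base axis. Payload 3.1 kg.
Tool frame: the origin (TCP) lies at the very end of the fingers, on their centre line; the grasp point (between the pads) lies 19 mm behind it (arm.grip_point_offset is the distance from the TCP to the grasp point, in m); z points along the fingers, y is the line along which they close (so a half turn about z gives the same grasp; the last joint's range is limited). The gripper opens to 85 mm and grips with 20 to 120 N. Pads are 22 mm wide; open, the fingers measure 114 mm over their backs; the gripper's body (76 mm by 85 mm) begins 54 mm behind the grasp point. The pads swing forward as they close: fully open they stand 13 mm farther back than shut.
Start: joints at [-1.333, 0.383, 0.044, 1.598, -0.018, 1.161, -0.05], TCP at [0.214, 0.614, 0.231] pointing down, gripper open.
Joint ranges: [-2.61, 2.61], [-0.41, 2.15], [-1.48, 1.57], [0, 2.5], [-1.57, 4.71], [0.05, 1.97], [-2.85, 2.85]. Speed limits (rad/s): [2.79, 2.79, 3.14, 3.14, 3.14, 3.14, 3.14].

INTERFACE

Orientations are given as a rotation vector (axis times angle).
In Python, from bench import arm, snapshot, job_done, models gives the robot as it stands. The module is installed in compiled form; this text tells all that it offers.
- The arm moves only by the tool apply_moves, never from a script. Its argument "plan" is a list of rows, each a list of 5 numbers: the finger opening in mm, from 0 to 85.4, then the shift along the tool's x, y, z in units of 40 mm (1.0 is 40 mm), then the turn about the tool's z in units of 6 degrees (1.0 is 6 degrees). A call has 1 to 12 rows; each row is the pose to reach, as a shift and turn from the pose commanded when the call began, along the tool's axes at that moment; what a row does not reach only later rows make up. A row lasts 1/12 s, in which the tool goes at most 41.7 mm and 7.16 degrees, less where a joint would pass 70% of its speed; a pose out of reach is approached as far as the arm can. A call with a gripper value outside its range is refused whole. The fingers move at their own pace and stop on an object; the grip force is fixed at half the most. Time passes only in rows, so rows that repeat a pose let the fingers close. It gives the time, the measured TCP pose, the force, the opening and the grip force at its end, in the units of the state.
- arm.get_state(): the state, without advancing time (a new reading comes with each control period).
- snapshot(name): name is "side" or "top"; returns a dict with "pixels" (420x560x3 uint8, red, green, blue), "depth" (420x560 float32, m along the optical axis (not along the pixel's ray), 0 where there is no reading), "fx", "fy", "cx", "cy" (pixels), "D" ([k1, k2, p1, p2, k3] as OpenCV has them; the pictures are not rectified), "rvec" (rotation vector, rad) and "tvec" (3), from world to camera coordinates, as OpenCV has them. Camera axes: x right, y down, z forward; pixel columns grow to the right and rows downward; lengths in m; the calibration is good to about 2 mm. A picture is of the moment at which its call begins.
- job_done(): hands the job in; it is judged then, once.
Trained networks look in a picture, given as the dict that the camera call returned (one of the last four; its "shot" number tells which), for a name from the list of things; names that differ only in an ending like _2 or _b are one class to them, and where a whole thing is asked for, a point or a joint stands for the part that bears it (a point fixed in the world has none). Each returns a list of dicts, best first, with "p" (0 to 1); they miss things now and then, are a little off and sometimes report something else, mostly with a low value. They report only what shows in the picture. A call takes as long as a camera call. They do not tell look-alikes from the thing itself.
- models.spot_in(query, picture): "extent" ([left, top, right, bottom] in pixels, round what is visible of it).
- models.silhouettes(query, picture): "pixels" (420x560 bool, what is visible of it) and "extent" ([left, top, right, bottom] in pixels, round what is visible of it).
The state is a dict: "time": time; "joint_pos": joint angles; "dq": joint speeds; "joint_torque": joint torques, N m; "tool_pos": TCP position; "tool_rot": TCP orientation; "force": force on the tool from outside, world axes, zero at the start; "moment": the same for the moment, N m; "opening": finger opening in m; "finger_force": force on a finger pad.
Only numpy, scipy, OpenCV 4.12 (cv2) and the standard library are available. Lean on these libraries where they do the work, as an engineer would, in place of code of your own. Each camera call takes 0.05 s, during which the arm holds its last target. There are 200 camera calls.

TASK

Get the cart ready to roll: stand the black tassel cap that is in the way upright in the blue saucer. Then draw the wooden bead gauge out of the spring clip along its length and, keeping it flat on the cart with its stem in the slot, slide it under the keeper's cover, in through the mouth, across and back into the blind hook end of the slot; leave it lying flat there and let go. Do not tip the cap over and do not disturb the spool, jar, pliers, brush or saucer.

Things in the scene. Friction and masses are not known exactly. Their poses are not given: they have to be found in the camera images.
- gauge: Cherry-wood bead gauge with dark lines, loose, 100 to 200 g. Flat bar 130 long (x), 40 wide (y), 16 thick, on which a stem 16 x 16 rises to a grip block (see gauge_grip). Origin: at the underside, below the stem's centre; the bar reaches from x = -50 to x = +80 mm (its front). z up. Starts flat on the cart, its front part in the clip, nearly at the clip's yaw.
- gauge_grip (a point): Centre of the gauge's grip block, 64 mm straight above the gauge's origin. The block is 44 long (x), 18 wide (y), and spans heights 46 to 82 over the bar's underside (the bare stem 16 to 46). Pinch it across y; held so, the fingers pass above the keeper's cover.
- clip: Chrome spring clip fixed to the cart: a tunnel along x, open at both ends, 60 long, 50 wide inside, roof underside at 28; 122 wide over its feet, 49 high. A sprung jaw (about 2 N, 6 mm of lift) bears on the bar: the gauge cannot be lifted out, but slides out along the clip's -x. Origin: on the cart, tunnel centre. The gauge's origin starts about 56 mm off on its -x side.
- keeper: Travel keeper: low grey metal cover fixed to the cart, 184 long (x), 116 wide (y), 30 high, no floor. Cover underside at 24, top at 30. Origin: on the cart near its middle. Inner faces: sides y = -53 and +53, back x = +89. Its front (x = -90) is open below the cover from y = -53 to +3: the mouth. The gauge goes in front end first, its x along the keeper's x throughout.
- slot_mouth (a point): Point on the cart below the slot's open end at the keeper's front edge: keeper x = -90, y = -25 mm. The slot through the cover is 26 wide, so the 16 mm stem may be 5 mm off its centre line; the bar cannot pass up or down through it. The slot's first leg runs along +x from here.
- slot_corner_in (a point): Below the slot's first corner: keeper x = 0, y = -25 mm. From here the slot crosses along +y.
- slot_corner_out (a point): Below the slot's second corner: keeper x = 0, y = +25 mm. From here the slot runs back along -x and ends blind at x = -41 (stem centre at most to -33).
- slot_hook (a point): Point on the cart in the slot's hook end where the gauge's origin belongs at the end: keeper x = -28, y = +25 mm.
- cap: Black lacquered tassel cap, loose, 40 to 85 g, standing upright: a cylinder 36 in diameter up to height 42, domed above to 66. Origin: centre of its underside. Starts in front of the keeper's mouth, blocking the way in.
- saucer: Blue ceramic saucer, loose, 250 g, 120 in diameter, 18 high, rim raised, flat in the middle. Origin: centre of its underside.
- saucer_in (a point): Centre of the saucer's flat inner floor, on which the cap is to stand. A few mm above the cart.
- spool: Bystander: dark wooden thread spool standing upright, 36 in diameter, 65 high. Origin: centre of its underside.
- jar: Bystander: small glass jar with a steel cap, 40 in diameter, 60 high, standing beside the gauge. Origin: centre of its underside.
- pliers: Bystander: nickel flat-nose pliers lying flat, 160 long (x), 48 wide, 13 high. Origin: on the cart below their middle.
- brush: Bystander: brush lying flat, 160 long (x). Origin: on the cart below it.
Things that resemble listed ones, but are neither listed nor needed, are in the scene too. Of the things that look like the cap, take the one that is farthest from the robot's base at the start. Leave any green look-alike of the gauge alone.

How it is judged:
On the way, in this order (a step that is already met when the one before it is completed fails the run):
1. the cap stands upright in the saucer (horizontal distance between cap and saucer below 0.035 m and height (world z) of cap below 0.016 m and angle between cap's own z axis and vertical below 0.15 rad and contact force between cap and the fingers below 0.05 N), for 0.2 s.
2. the gauge lies under the keeper's cover with its stem in the straight leg of the slot (x of gauge in the frame of keeper above -0.08 m and y of gauge in the frame of keeper between -0.035 and -0.015 m and height (world z) of gauge below 0.012 m), for 0.1 s.
At the end, for the whole second after the job is handed in: Gauge at rest, flat on the cart (within 4 mm, 0.06 rad), stem in the slot's hook end: its origin 19 to 37 mm back from the cross leg's centre line, within 9 mm of the hook leg's. Cap at rest, upright (0.15 rad) on the saucer, within 35 mm of its centre (x of gauge in the frame of keeper between -0.037 and -0.019 m and y of gauge in the frame of keeper between 0.016 and 0.034 m and height (world z) of gauge below 0.004 m and angle between gauge's own z axis and vertical below 0.06 rad and linear speed of each of gauge, cap below 0.01 m/s and horizontal distance between cap and saucer below 0.035 m and height (world z) of cap below 0.016 m and angle between cap's own z axis and vertical below 0.15 rad); the robot touches nothing.
It fails at once if the tassel cap was tipped over (angle between cap's own z axis and vertical above 0.8 rad).
It fails at once if the spool, jar, pliers or brush was disturbed (moved over 20 mm) (distance of any of spool, jar, pliers, brush from where it was at the start of the episode above 0.02 m).
It fails at once if the saucer was shoved (moved over 30 mm) (distance of saucer from where it was at the start of the episode above 0.03 m).
It also fails if it takes over 64 s, if anything falls off the work surface, if the arm or the gripper's body presses on something with over 40 N, if the wrist force passes 120 N, or if a joint passes its speed limit or range.

## Working session

There is one attempt and no reset: what is moved stays moved. The work goes in short steps, Python scripts to look and compute and a tool call to move; the robot and the scene stay as the last step left them, time stands still between calls to the robot, and variables do not carry over. Pictures are saved under pics/ and viewed, at most 10 in all, crops included, and the job is handed in when it is done.

Besides the shell and the picture viewer there is one more tool, called after ">>>" by a JSON object that holds its "fn" and its "kwargs". apply_moves: Moves the arm, as the interface text tells. Its arguments: {"type":"object","properties":{"plan":{"type":"array","items":{"type":"array","items":{"type":"number"}}}},"required":["plan"]}

```bash
mkdir -p pics
cat > h.py <<'E'
import numpy as np, cv2
from bench import arm, snapshot, job_done, models
def cloud(s):
    h,w=s["depth"].shape
    K=np.array([[s["fx"],0,s["cx"]],[0,s["fy"],s["cy"]],[0,0,1.]])
    u,v=np.meshgrid(np.arange(w),np.arange(h))
    n=cv2.undistortPoints(np.stack([u,v],-1).reshape(-1,1,2).astype(np.float64),K,np.array(s["D"],float)).reshape(h,w,2)
    d=s["depth"].astype(float)
    P=np.stack([n[...,0]*d,n[...,1]*d,d],-1)
    R=cv2.Rodrigues(np.array(s["rvec"],float))[0]
    W=(P-np.array(s["tvec"],float).ravel())@R
    W[d==0]=np.nan
    return W
def save(s,name): cv2.imwrite("pics/"+name,s["pixels"][...,::-1])
E
python3 - <<'E'
from h import *
st=arm.get_state(); print({k:np.round(v,3) for k,v in st.items()}, arm.grip_point_offset)
for c in ("top","side"):
    s=snapshot(c); save(s,c+"0.png"); np.save(c+"0.npy",cloud(s)); W=cloud(s)
    print(c,np.round(-cv2.Rodrigues(np.array(s["rvec"],float))[0].T@np.array(s["tvec"]).ravel(),3))
    for q in ["gauge","clip","keeper","cap","saucer","spool","jar","pliers","brush"]:
        for r in models.silhouettes(q,s)[:4]:
            m=r["pixels"]; p=W[m]; p=p[~np.isnan(p[:,0])]
            if len(p)==0: continue
            print(q,round(r["p"],2),np.round(r["extent"]).astype(int),"med",np.round(np.median(p,0),3),"lo",np.round(np.percentile(p,3,0),3),"hi",np.round(np.percentile(p,97,0),3))
E
```

```text
{'time': np.float64(0.0), 'joint_pos': array([-1.333,  0.384,  0.044,  1.6  , -0.018,  1.161, -0.05 ]), 'dq': array([-0.   , -0.001, -0.001, -0.001,  0.002, -0.003,  0.001]), 'joint_torque': array([ 0.0000e+00, -4.3345e+01,  1.0240e+00, -2.4952e+01,  1.1000e-02,
        1.2000e-02,  0.0000e+00]), 'tool_pos': array([0.214, 0.613, 0.23 ]), 'tool_rot': array([-0.525, -3.097,  0.004]), 'force': array([-0.316, -0.655, -0.039]), 'moment': array([-0.005, -0.003, -0.06 ]), 'finger_force': np.float64(0.0), 'opening': np.float64(0.086)} 0.0187
top [0.417 0.012 1.456]
gauge 0.55 [192 113 238 149] med [0.736 0.174 0.017] lo [0.703 0.126 0.007] hi [0.783 0.232 0.083]
gauge 0.4 [326 130 380 208] med [ 0.646 -0.19   0.029] lo [ 0.543 -0.258  0.004] hi [ 0.717 -0.129  0.035]
clip 0.81 [183 165 230 198] med [0.604 0.191 0.031] lo [ 0.573  0.137 -0.002] hi [0.634 0.249 0.05 ]
keeper 0.85 [322 133 383 205] med [ 0.645 -0.188  0.029] lo [ 0.542 -0.257  0.002] hi [ 0.717 -0.129  0.035]
cap 0.75 [349 210 361 230] med [ 0.484 -0.192  0.051] lo [ 0.469 -0.208  0.01 ] hi [ 0.5   -0.178  0.06 ]
cap 0.59 [366 
[... 1388 characters left out ...]
med [ 0.43  -0.103  0.036] lo [ 0.414 -0.11   0.   ] hi [ 0.451 -0.084  0.062]
cap 0.71 [287 246 376 298] med [ 0.636 -0.221  0.029] lo [ 0.538 -0.27   0.002] hi [ 0.711 -0.137  0.032]
saucer 0.77 [304 198 348 227] med [0.684 0.008 0.01 ] lo [ 0.629 -0.05   0.002] hi [0.735 0.053 0.019]
spool 0.71 [230 216 243 235] med [ 0.442 -0.021  0.022] lo [ 0.428 -0.028  0.   ] hi [0.459 0.047 0.063]
jar 0.65 [230 154 240 175] med [0.473 0.251 0.035] lo [0.457 0.243 0.005] hi [0.491 0.272 0.061]
pliers 0.86 [206 141 252 148] med [0.47  0.415 0.006] lo [ 0.408  0.401 -0.002] hi [0.55  0.464 0.013]
brush 0.87 [286 345 314 419] med [ 0.497 -0.446  0.018] lo [ 0.459 -0.515  0.013] hi [ 0.532 -0.39   0.022]
```

Run:
```python
from h import *
T=np.load("top0.npy");S=np.load("side0.npy")
t=cv2.imread("pics/top0.png");s=cv2.imread("pics/side0.png")
a=cv2.resize(t[100:290,160:400],None,fx=3.3,fy=3.0,interpolation=cv2.INTER_CUBIC);cv2.imwrite("pics/topc.png",a)
b=cv2.resize(s[140:330,180:400],None,fx=3.5,fy=3.1,interpolation=cv2.INTER_CUBIC);cv2.imwrite("pics/sidec.png",b)
def rect(W,lo,hi,n):
    p=W.reshape(-1,3);p=p[~np.isnan(p[:,0])];p=p[((p>lo)&(p<hi)).all(1)]
    if len(p)<5: print(n,len(p));return
    r=cv2.minAreaRect((p[:,:2]*1000).astype(np.float32));print(n,len(p),np.round(r[0],1),np.round(r[1],1),round(r[2],1),"z",np.round(np.median(p[:,2]),4))
for n,W in(("top",T),("side",S)):
    rect(W,[.5,-.3,.022],[.75,-.1,.036],n+" keeper")
    rect(W,[.5,.12,.07],[.58,.24,.09],n+" grip")
    rect(W,[.47,.12,.012],[.57,.24,.022],n+" bar")
    rect(W,[.56,.1,.04],[.66,.27,.056],n+" clip roof")
    rect(W,[.56,.1,.012],[.66,.27,.056],n+" clip all")
    rect(W,[.46,-.22,.03],[.51,-.17,.07],n+" cap")
    rect(W,[.6,-.1,.013],[.8,.1,.025],n+" saucer")
```

```text
top keeper 2289 [ 615.2 -191.3] [117.9 214.2] 76.4 z 0.0293
top grip 127 [547.3 178. ] [44.7 18.3] 14.6 z 0.0808
top bar 240 [538.2 176.3] [85.2 47. ] 23.0 z 0.0157
top clip roof 314 [607.3 194.1] [47.6 62. ] 15.1 z 0.0456
top clip all 586 [598.2 179.8] [80.  88.7] 11.9 z 0.0408
top cap 157 [ 486.1 -194.3] [34.3 35.1] 85.8 z 0.0511
top saucer 460 [683.    0.9] [116.4 115.9] 88.1 z 0.0163
side keeper 2610 [ 613.4 -193.8] [122.2 213.7] 76.3 z 0.0298
side grip 106 [546.2 174.8] [44.6 21.2] 15.6 z 0.0801
side bar 211 [535.9 175.4] [80.9 51.2] 14.9 z 0.0155
side clip roof 174 [593.  189.3] [70.9 63.3] 13.2 z 0.046
side clip all 483 [595.1 187.7] [81.7 65.7] 15.6 z 0.0323
side cap 227 [ 483.8 -201.6] [33.5 32.6] 43.3 z 0.0487
side saucer 329 [ 6.806e+02 -4.000e-01] [118.1 117. ] 88.6 z 0.0162
```

View pics/topc.png

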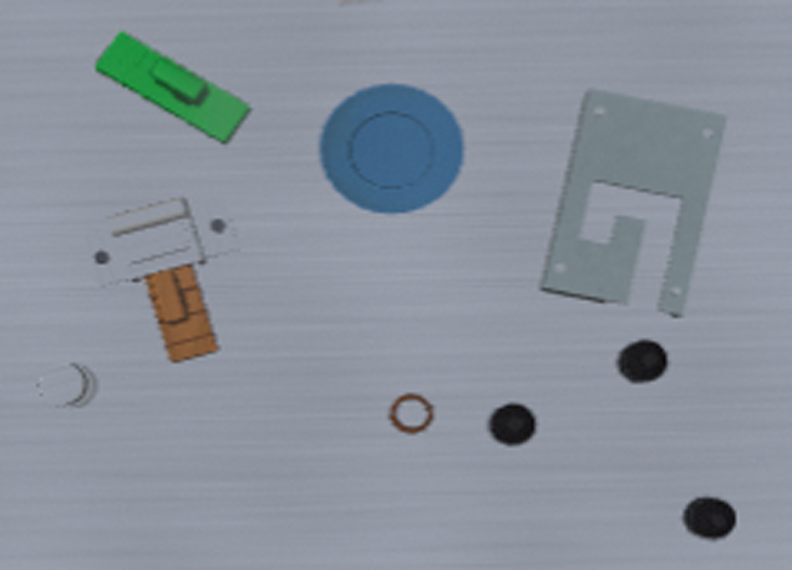

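View pics/sidec.png

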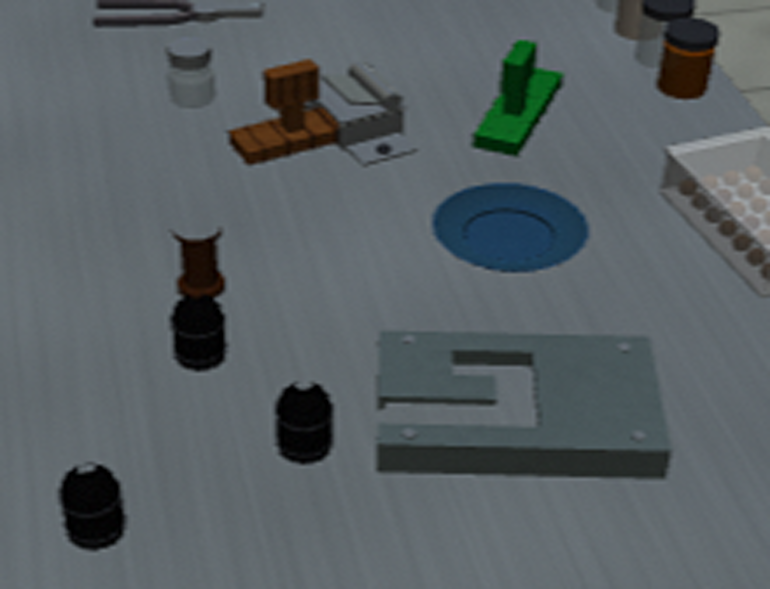

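The top crop shows three black caps: (642,361), (512,424) and (709,517), at about (0.485,-0.195), (0.434,-0.088) and (0.346,-0.24). The first is farthest from the base (0.52 m) and stands before the keeper mouth, so it is the one to take. The gauge is the brown bar at (180,310), in the clip, and the green one is to be left. The side crop shows the same layout, with the slot visible at (460,385).

```bash
cat >> h.py <<'E'
from scipy.spatial.transform import Rotation as Ro
def go(target,yaw_y=None):
    """units from current pose to world TCP target and tool-y yaw (deg)"""
    st=arm.get_state(); R=Ro.from_rotvec(st["tool_rot"]).as_matrix()
    d=R.T@(np.array(target)-st["tool_pos"])/.04
    y=np.degrees(np.arctan2(R[1,1],R[0,1])); t=0
    if yaw_y is not None: t=-(((yaw_y-y)+90)%180-90)/6
    print("pose",np.round(st["tool_pos"],4),"yaw_y",round(y,2),"-> shift",np.round(d,3),"turn",round(t,3),"tilt",np.round(R[:,2],3))
def keep_fit(T,S=None,x0=(.625,-.19,-13)):
    from scipy.optimize import minimize
    ps=[]
    for W in [w for w in (T,S) if w is not None]:
        p=W.reshape(-1,3);p=p[~np.isnan(p[:,0])]
        p=p[(p[:,0]>.50)&(p[:,0]<.75)&(p[:,1]>-.28)&(p[:,1]<-.1)&(p[:,2]<.036)&(p[:,2]>-.01)]
        ps.append(p)
    p=np.vstack(ps)
    def sd(x,y,a,b,c,d): # >0 inside
        return np.minimum(np.minimum(x-a,b-x),np.minimum(y-c,d-y))
    def f(q):
        c,s=np.cos(np.radians(q[2])),np.sin(np.radians(q[2]))
        dx,dy=p[:,0]-q[0],p[:,1]-q[1]; x=c*dx+s*dy;y=-s*dx+c*dy
        k=sd(x,y,-.09,.094,-.058,.058)
        sl=np.maximum.reduce([sd(x,y,-.2,.013,-.038,-.012),sd(x,y,-.013,.013,-.038,.038),sd(x,y,-.041,.013,.012,.038)])
        v=np.minimum(k,-sl); o=1/(1+np.exp(-v/.0015))
        return np.mean((o-np.clip((p[:,2]-.003)/.025,0,1))**2)
    best=min((minimize(f,[x0[0]+a,x0[1]+b,x0[2]],method="Nelder-Mead",options=dict(initial_simplex=np.array([x0,x0,x0,x0])+np.array([[0,0,0],[.008,0,0],[0,.008,0],[0,0,3]])+[a,b,0],maxiter=600)) for a in(-.01,0,.01) for b in(-.006,.006)),key=lambda r:r.fun)
    return best.x,best.fun
E
python3 - <<'E'
from h import *
T=np.load("top0.npy");S=np.load("side0.npy")
for a in((T,None),(S,None),(T,S)): print(keep_fit(*a))
go([.486,-.196,.13],77)
E
```

```text
(array([  0.62765408,  -0.19472657, -13.33409343]), np.float64(0.022137245833705504))
(array([  0.62594484,  -0.19663262, -13.57280224]), np.float64(0.09147387190900234))
(array([  0.62676886,  -0.19608793, -13.59231512]), np.float64(0.060215962060307784))
pose [0.2142 0.6137 0.2313] yaw_y 70.76 -> shift [-13.086 -16.873   2.532] turn -1.04 tilt [ 0.  0. -1.]
```

>>> {"fn": "apply_moves", "kwargs": {"plan": [[65,-1,-1,0,0],[65,-2,-2,0,-0.5],[65,-2.6,-3,0,-1.04],[65,-3.2,-3.9,0,-1.04],[65,-3.8,-4.7,0,-1.04],[65,-4.4,-5.5,0,-1.04],[65,-5,-6.3,0,-1.04],[65,-5.6,-7.1,0,-1.04],[65,-6.2,-7.9,0,-1.04],[65,-6.8,-8.7,0,-1.04],[65,-7.4,-9.5,0,-1.04],[65,-8,-10.3,0,-1.04]]}}

```text
time: 2.0
tool_pos: [0.3741, 0.1387, 0.2317]
tool_rot: [0.355, 3.121, 0.002]
force: [0.2, -0.1, 0.0]
opening: 0.0652
finger_force: 0.0
```

```bash
python3 -c "
from h import *
go([.486,-.196,.13],77)"
```

```text
pose [0.3741 0.1387 0.2317] yaw_y 77.01 -> shift [-4.607 -7.529  2.534] turn 0.002 tilt [ 0.001  0.001 -1.   ]
```

>>> {"fn": "apply_moves", "kwargs": {"plan": [[65,-0.5,-0.85,0,0],[65,-1,-1.7,0,0],[65,-1.5,-2.5,0,0],[65,-2,-3.3,0,0],[65,-2.5,-4.1,0.3,0],[65,-3,-4.9,0.8,0],[65,-3.5,-5.7,1.3,0],[65,-4,-6.5,1.8,0],[65,-4.6,-7.53,2.4,0],[65,-4.6,-7.53,2.53,0]]}}

```text
time: 2.83
tool_pos: [0.4855, -0.2001, 0.1291]
tool_rot: [0.364, 3.12, -0.008]
force: [-1.4, -0.7, 0.5]
opening: 0.0651
finger_force: 0.0
```

```bash
python3 -c "
from h import *
s=snapshot('top');W=cloud(s)
p=W.reshape(-1,3);p=p[~np.isnan(p[:,0])]
p=p[((p>[.46,-.225,.03])&(p<[.51,-.17,.07])).all(1)]
print(len(p),p[:,:2].min(0) if len(p) else 0,p[:,:2].max(0) if len(p) else 0)
go([.486,-.196,.016],77)"
```

```text
31 [ 0.46910806 -0.18869749] [ 0.48774283 -0.17704417]
pose [ 0.4841 -0.2005  0.1275] yaw_y 76.62 -> shift [-0.025  0.138  2.787] turn -0.064 tilt [-0.003 -0.006 -1.   ]
```

>>> {"fn": "apply_moves", "kwargs": {"plan": [[65,0,0,0,0],[65,0,0,0.9,0],[65,0,0,1.8,0],[65,0,0,2.5,0],[65,0,0,2.8,0],[65,0,0,2.8,0],[30,0,0,2.8,0],[30,0,0,2.8,0],[30,0,0,2.8,0],[30,0,0,2.8,0],[30,0,0,2.8,0],[30,0,0,2.8,0]]}}

```text
time: 3.88
tool_pos: [0.4877, -0.1948, 0.0206]
tool_rot: [0.355, 3.116, 0.0]
force: [-0.1, 0.6, 7.8]
opening: 0.0339
finger_force: 60.0
```

```bash
python3 -c "
from h import *
go([.684,0.001,.10],77)"
```

```text
pose [ 0.4877 -0.1948  0.0206] yaw_y 77.0 -> shift [-3.69   5.875 -1.961] turn 0.0 tilt [ 0.005 -0.    -1.   ]
```

>>> {"fn": "apply_moves", "kwargs": {"plan": [[30,0,0,-0.5,0],[30,0,0,-1.2,0],[30,-0.2,0.4,-1.9,0],[30,-0.7,1.1,-2,0],[30,-1.2,1.9,-2,0],[30,-1.7,2.7,-2,0],[30,-2.2,3.5,-2,0],[30,-2.7,4.3,-2,0],[30,-3.2,5.1,-2,0],[30,-3.6,5.7,-2,0],[30,-3.7,5.88,-2,0],[30,-3.7,5.88,-2,0]]}}

```text
time: 4.88
tool_pos: [0.6846, 0.0067, 0.0986]
tool_rot: [0.345, 3.121, 0.003]
force: [0.2, -0.0, -0.7]
opening: 0.034
finger_force: 59.9
```

Run:
```python
from h import *
s=snapshot('side');W=cloud(s)
im=s["pixels"][...,::-1]; cv2.imwrite("pics/a1.png",cv2.resize(im[140:240,270:390],None,fx=5,fy=5,interpolation=cv2.INTER_CUBIC))
go([.684,0.001,.024],77); print(arm.get_state()["opening"],arm.get_state()["force"])
```

```text
pose [0.6828 0.0032 0.0985] yaw_y 77.18 -> shift [-0.04  -0.047  1.862] turn 0.03 tilt [ 0. -0. -1.]
0.03404031619744366 [-0.03110524 -0.87077374 -1.40698655]
```

View pics/a1.png

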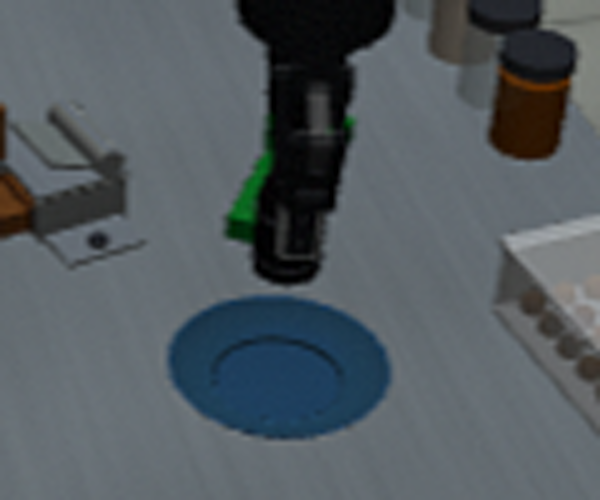

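The side crop shows the cap held upright at (285,240), above the saucer at (280,365). I'll lower it now.

>>> {"fn": "apply_moves", "kwargs": {"plan": [[30,0,0,0.5,0],[30,0,0,1,0],[30,0,0,1.4,0],[30,0,0,1.6,0],[30,0,0,1.65,0],[30,0,0,1.7,0],[30,0,0,1.7,0],[30,0,0,1.7,0]]}}

```text
time: 5.6
tool_pos: [0.6833, 0.0014, 0.0312]
tool_rot: [0.356, 3.12, 0.0]
force: [0.0, 0.4, -0.7]
opening: 0.0337
finger_force: 59.9
```

Run:
```python
from h import *
T=np.load("top0.npy").reshape(-1,3);T=T[~np.isnan(T[:,0])]
r=np.hypot(T[:,0]-.684,T[:,1]-.001)
for a,b in((0,.01),(.01,.02),(.02,.03),(.03,.045),(.045,.055)):
    print(a,np.median(T[(r>=a)&(r<b),2]).round(4))
```

```text
0 0.0046
0.01 0.0042
0.02 0.0047
0.03 0.008
0.045 0.0132
```

>>> {"fn": "apply_moves", "kwargs": {"plan": [[30,0,0,0.05,0],[30,0,0,0.1,0],[30,0,0,0.13,0],[30,0,0,0.15,0],[30,0,0,0.15,0],[30,0,0,0.15,0]]}}

```text
time: 6.1
tool_pos: [0.6829, 0.0018, 0.0258]
tool_rot: [0.355, 3.121, 0.001]
force: [-2.9, 0.2, 6.0]
opening: 0.034
finger_force: 60.7
```

>>> {"fn": "apply_moves", "kwargs": {"plan": [[42,0,0,0,0],[50,0,0,0,0],[56,0,0,0,0],[56,0,0,0,0],[56,0,0,-0.3,0],[56,0,0,-1,0],[56,0,0,-1.9,0],[60,0,0,-2.9,0],[60,0,0,-3.5,0],[60,0,0,-3.5,0]]}}

```text
time: 6.93
tool_pos: [0.6875, 0.0004, 0.1729]
tool_rot: [0.355, 3.107, 0.003]
force: [0.0, -0.4, 0.8]
opening: 0.0601
finger_force: 0.0
```

Run:
```python
from h import *
s=snapshot('side');W=cloud(s)
save(s,"a2.png"); b=s["pixels"][...,::-1]
p=W.reshape(-1,3);p=p[~np.isnan(p[:,0])]
q=p[((p>[.64,-.04,.025])&(p<[.73,.05,.075])).all(1)]
print(len(q),q.min(0).round(3),q.max(0).round(3))
s=snapshot('top');W=cloud(s);p=W.reshape(-1,3);p=p[~np.isnan(p[:,0])]
q=p[((p>[.64,-.04,.025])&(p<[.73,.05,.075])).all(1)]
print(len(q),q.min(0).round(3) if len(q) else 0,q.max(0).round(3) if len(q) else 0)
cv2.imwrite("pics/a2.png",cv2.resize(b[140:240,230:390],None,fx=5,fy=5,interpolation=cv2.INTER_CUBIC))
th=15
go([.547,.177,.16],90+15)
```

```text
206 [ 0.662 -0.022  0.025] [0.697 0.015 0.072]
0 0 0
pose [0.6837 0.0014 0.1667] yaw_y 76.99 -> shift [4.318 3.507 0.156] turn -4.669 tilt [ 0.004  0.001 -1.   ]
```

View pics/a2.png

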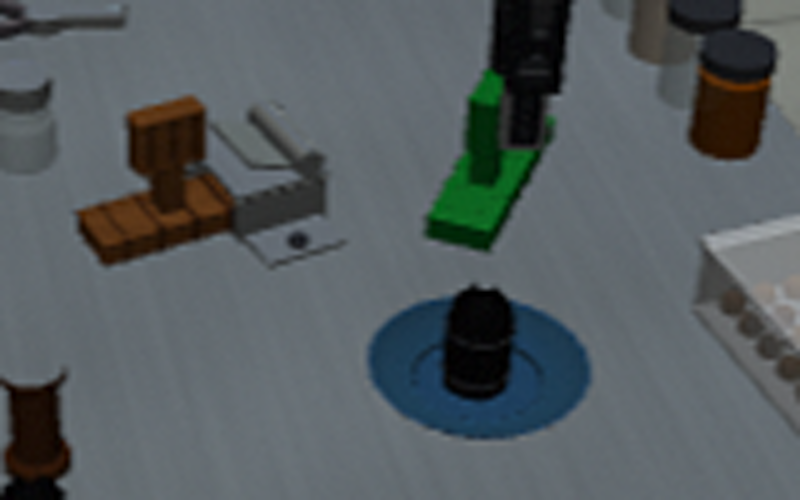

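The crop shows the cap standing upright in the saucer at (478,345), about 5 mm off centre. Next is the gauge.

>>> {"fn": "apply_moves", "kwargs": {"plan": [[50,0.6,0.5,0,-1],[50,1.2,1,0,-2],[50,1.9,1.5,0,-3],[50,2.5,2,0,-4],[50,3.1,2.5,0,-4.67],[50,3.7,3,0.1,-4.67],[50,4.2,3.4,0.15,-4.67],[50,4.32,3.5,0.15,-4.67],[50,4.32,3.5,0.15,-4.67],[50,4.32,3.5,0.15,-4.67]]}}

```text
time: 7.87
tool_pos: [0.545, 0.1764, 0.1572]
tool_rot: [0.412, -3.113, 0.002]
force: [-0.1, -0.5, -0.6]
opening: 0.0498
finger_force: 0.0
```

Run:
```python
from h import *
go([.547,.1765,.046],105)
```

```text
pose [0.545  0.1764 0.1572] yaw_y 105.06 -> shift [-0.054 -0.007  2.78 ] turn 0.01 tilt [-0.001 -0.002 -1.   ]
```

>>> {"fn": "apply_moves", "kwargs": {"plan": [[50,-0.05,0,0.8,0],[50,-0.05,0,1.7,0],[50,-0.05,0,2.4,0],[50,-0.05,0,2.78,0],[50,-0.05,0,2.78,0],[12,-0.05,0,2.78,0],[12,-0.05,0,2.78,0],[12,-0.05,0,2.78,0],[12,-0.05,0,2.78,0],[12,-0.05,0,2.78,0]]}}

```text
time: 8.7
tool_pos: [0.5494, 0.1775, 0.0488]
tool_rot: [-0.409, 3.111, 0.001]
force: [1.2, -0.8, 4.0]
opening: 0.0171
finger_force: 59.8
```

>>> {"fn": "apply_moves", "kwargs": {"plan": [[12,0.15,0,0,0],[12,0.35,0,0,0],[12,0.6,0,0,0],[12,0.85,0,0,0],[12,1.1,0,0,0],[12,1.35,0,0,0],[12,1.6,0,0,0],[12,1.85,0,0,0],[12,2,0,0,0],[12,2,0,0,0],[12,2,0,0,0]]}}

```text
time: 9.62
tool_pos: [0.4711, 0.1576, 0.0487]
tool_rot: [-0.411, 3.112, 0.003]
force: [1.2, 0.4, 9.6]
opening: 0.0176
finger_force: 60.9
```

Run:
```python
from h import *
s=snapshot('side');W=cloud(s)
b=s["pixels"][...,::-1]
cv2.imwrite("pics/a3.png",cv2.resize(b[130:240,200:320],None,fx=5,fy=5,interpolation=cv2.INTER_CUBIC))
go([.441,-.177,.15],90-13.4)
```

```text
pose [0.4711 0.1576 0.0487] yaw_y 105.05 -> shift [ 2.892 -7.878 -2.554] turn 4.741 tilt [ 0.002  0.002 -1.   ]
```

View pics/a3.png

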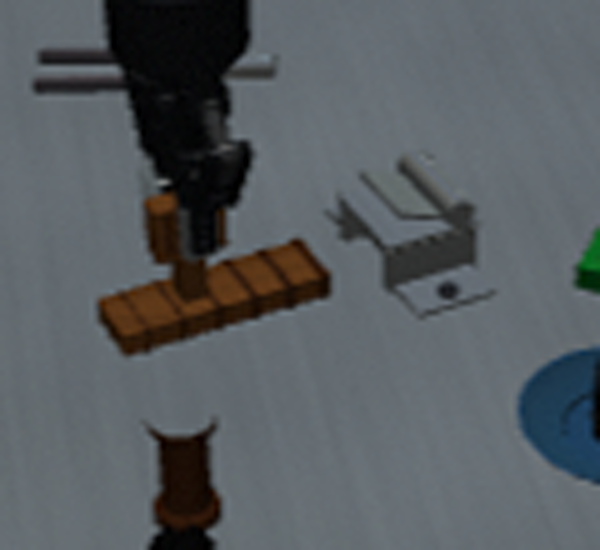

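The crop shows the gauge clear of the clip: its front is at (325,280) and the clip edge at (385,285). Now I'll lift it and carry it over.

>>> {"fn": "apply_moves", "kwargs": {"plan": [[12,0,0,-0.8,0],[12,0,0,-1.7,0],[12,0,-0.3,-2.5,0.5],[12,0.3,-1.1,-2.5,1.3],[12,0.6,-1.9,-2.5,2.2],[12,0.9,-2.7,-2.5,3.1],[12,1.2,-3.5,-2.5,4],[12,1.5,-4.3,-2.5,4.74],[12,1.9,-5.2,-2.5,4.74],[12,2.3,-6.1,-2.5,4.74],[12,2.6,-7,-2.5,4.74],[12,2.89,-7.88,-2.5,4.74]]}}

```text
time: 10.67
tool_pos: [0.4365, -0.1778, 0.1455]
tool_rot: [-0.366, -3.115, -0.005]
force: [0.3, 0.1, -1.8]
opening: 0.0171
finger_force: 59.2
```

>>> {"fn": "apply_moves", "kwargs": {"plan": [[12,0,0,0,0],[12,0,0,0,0],[12,0,0,0,0],[12,0,0,0.8,0],[12,0,0,1.6,0],[12,0,0,2,0],[12,0,0,2.25,0],[12,0,0,2.3,0],[12,0,0,2.3,0]]}}

```text
time: 11.42
tool_pos: [0.4399, -0.1763, 0.0544]
tool_rot: [-0.363, -3.119, -0.001]
force: [1.9, 0.2, -0.7]
opening: 0.0172
finger_force: 59.3
```

Run:
```python
from h import *
def rect(p,n):
    if len(p)<6: print(n,len(p));return
    r=cv2.minAreaRect((p[:,:2]*1000).astype(np.float32));print(n,len(p),np.round(r[0],1),np.round(r[1],1),round(r[2],1),"z",np.round(np.median(p[:,2]),4))
Ws=[]
for c in("top","side"):
    s=snapshot(c);W=cloud(s);Ws.append(W)
    b=s["pixels"][...,::-1]
    cv2.imwrite("pics/b_%s.png"%c,b)
    p=W.reshape(-1,3);p=p[~np.isnan(p[:,0])]
    q=p[((p>[.36,-.24,.01])&(p<[.53,-.12,.03])).all(1)]
    rect(q,c+" bar")
    print(keep_fit(W))
a=cv2.imread("pics/b_top.png")[200:270,310:400];d=cv2.imread("pics/b_side.png")[230:330,200:320]
a=cv2.resize(a,(450,350));d=cv2.resize(d,(540,450))
o=np.zeros((450,800,3),np.uint8);o[:350,:350]=a[:,:350];o[:450,350:]=d[:,:450];cv2.imwrite("pics/b.png",o)
go([.441,-.177,.05],90-13.4);print(arm.get_state()["force"])
```

```text
top bar 164 [ 479.1 -169.7] [ 42.8 146. ] 55.4 z 0.0215
(array([  0.62771019,  -0.19467482, -13.24163021]), np.float64(0.028701981761178653))
side bar 913 [ 463.6 -185.2] [ 55.  154.7] 71.3 z 0.0219
(array([  0.6259518 ,  -0.19653561, -13.61535152]), np.float64(0.09813974796287223))
pose [ 0.4414 -0.1773  0.0558] yaw_y 76.65 -> shift [0.011 0.005 0.145] turn 0.008 tilt [ 0.002  0.    -1.   ]
[ 0.39582796 -0.67561054 -1.14601348]
```

View pics/b.png

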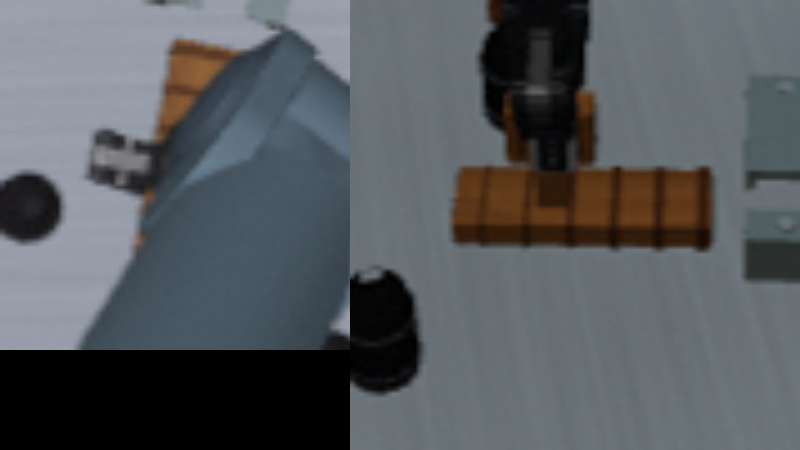

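The picture shows the gauge gripped level, a few mm above the cart and before the mouth (front end at right crop (710,210), keeper front at (747,200)). I'll fit its top face against the keeper in the same camera.

```bash
cat >> h.py <<'E'
def bar_fit(W,q,pix,show=True):
    c,s=np.cos(np.radians(q[2])),np.sin(np.radians(q[2]))
    h=cv2.cvtColor(pix,cv2.COLOR_RGB2HSV); m=(h[...,0]<22)&(h[...,1]>90)
    m&=(W[...,2]<.026)&(W[...,2]>.012)
    p=W[m]; dx,dy=p[:,0]-q[0],p[:,1]-q[1]; x=c*dx+s*dy; y=-s*dx+c*dy
    k=(x>-.3)&(x<.1)&(abs(y)<.1); x,y,z=x[k],y[k],p[k,2]
    print("n",len(x),"x",np.percentile(x,[0.5,2,98,99.5]).round(4),"y",np.percentile(y,[0.5,2,98,99.5]).round(4),"z",np.median(z).round(4))
    # edges per x bin
    bs=np.linspace(x.min()+.006,x.max()-.006,9)
    e=[(b,y[abs(x-b)<.007].min(),y[abs(x-b)<.007].max()) for b in bs]
    e=np.array(e); print("far edge slope deg",np.degrees(np.arctan(np.polyfit(e[:,0],e[:,2],1)[0])).round(2),"near",np.degrees(np.arctan(np.polyfit(e[:,0],e[:,1],1)[0])).round(2), np.round(e[:,1:]*1000,1).tolist())
E
python3 - <<'E'
from h import *
s=snapshot("side");W=cloud(s)
bar_fit(W,(.626,-.1965,-13.6),s["pixels"])
st=arm.get_state()["tool_pos"];q=(.626,-.1965,-13.6)
c,sn=np.cos(np.radians(q[2])),np.sin(np.radians(q[2]));d=st[:2]-q[:2]
print("tcp in keeper",c*d[0]+sn*d[1],-sn*d[0]+c*d[1])
E
```

```text
n 825 x [-0.234  -0.2319 -0.1088 -0.1067] y [-0.0477 -0.0472 -0.0076 -0.0052] z 0.0226
far edge slope deg -10.2 near 0.91 [[-47.9, 46.5], [-48.0, -8.2], [-47.3, -5.8], [-48.5, -31.6], [-48.5, -6.6], [-47.2, -5.2], [-46.2, -6.2], [-47.4, -4.0], [-45.7, -2.3]]
tcp in keeper -0.18373187384319312 -0.02495612359695382
```

>>> {"fn": "apply_moves", "kwargs": {"plan": [[12,0,0.03,0.1,0.17],[12,0,0.03,0.15,0.17],[12,-0.3,0.03,0.15,0.17],[12,-0.7,0.03,0.15,0.17],[12,-1.1,0.03,0.15,0.17],[12,-1.5,0.03,0.15,0.17],[12,-1.9,0.03,0.15,0.17],[12,-2.2,0.03,0.15,0.17],[12,-2.4,0.03,0.15,0.17],[12,-2.4,0.03,0.15,0.17],[12,-2.4,0.03,0.15,0.17]]}}

```text
time: 12.48
tool_pos: [0.5339, -0.1988, 0.0489]
tool_rot: [-0.395, -3.117, 0.0]
force: [0.9, -0.4, 0.5]
opening: 0.0172
finger_force: 59.3
```

Run:
```python
from h import *
s=snapshot("side");W=cloud(s);b=s["pixels"][...,::-1]
cv2.imwrite("pics/c.png",cv2.resize(b[210:310,230:380],None,fx=5,fy=5,interpolation=cv2.INTER_CUBIC))
st=arm.get_state();q=(.626,-.1965,-13.6)
c,sn=np.cos(np.radians(q[2])),np.sin(np.radians(q[2]));d=st["tool_pos"][:2]-q[:2]
print("tcp in keeper",c*d[0]+sn*d[1],-sn*d[0]+c*d[1],st["force"]); bar_fit(W,q,s["pixels"]);go([.5,-.2,.05],76.4)
```

```text
tcp in keeper -0.08943765980039989 -0.0239676189637182 [ 0.03201168 -0.01350036 -0.11420418]
n 464 x [-0.2147 -0.1386 -0.0158 -0.0132] y [-0.0535 -0.0452 -0.0061  0.0427] z 0.0161Traceback (most recent call last):
  File "<stdin>", line 6, in <module>
  File "h.py", line 51, in bar_fit
    e=[(b,y[abs(x-b)<.007].min(),y[abs(x-b)<.007].max()) for b in bs]
          ~~~~~~~~~~~~~~~~~~~~^^
    return umr_minimum(a, axis, None, out, keepdims, initial, where)
ValueError: zero-size array to reduction operation minimum which has no identity
```

View pics/c.png

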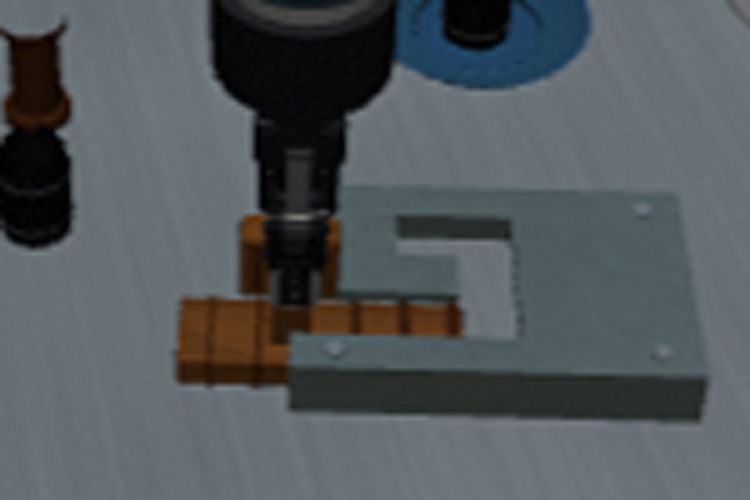

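The bar's front is under the cover, the stem is at the slot mouth (295,310) and forces are nil. On to the first corner.

>>> {"fn": "apply_moves", "kwargs": {"plan": [[12,-0.3,0,0,0],[12,-0.7,0,0,0],[12,-1.1,0.01,0,0],[12,-1.5,0.02,0,0],[12,-1.8,0.02,0,0],[12,-2.05,0.02,0,0],[12,-2.2,0.02,0,0],[12,-2.25,0.02,0,0],[12,-2.25,0.02,0,0],[12,-2.25,0.02,0,0]]}}

```text
time: 13.37
tool_pos: [0.6209, -0.2204, 0.049]
tool_rot: [0.396, 3.116, 0.0]
force: [0.4, 0.2, -0.1]
opening: 0.0175
finger_force: 59.2
```

```bash
cat >> h.py <<'E'
def kp():
    st=arm.get_state();q=(.626,-.1965,-13.6)
    c,sn=np.cos(np.radians(q[2])),np.sin(np.radians(q[2]));d=st["tool_pos"][:2]-q[:2]
    R=Ro.from_rotvec(st["tool_rot"]).as_matrix()
    print("tcp in keeper mm",np.round([1000*(c*d[0]+sn*d[1]),1000*(-sn*d[0]+c*d[1])],1),"yaw",np.degrees(np.arctan2(R[1,1],R[0,1])).round(2),st["force"].round(1))
E
python3 - <<'E'
from h import *
s=snapshot("side");b=s["pixels"][...,::-1]
cv2.imwrite("pics/d.png",cv2.resize(b[210:310,230:380],None,fx=5,fy=5,interpolation=cv2.INTER_CUBIC))
kp()
E
```

```text
tcp in keeper mm [  0.6 -24.4] yaw 75.54 [ 0.2  0.  -0.4]
```

View pics/d.png

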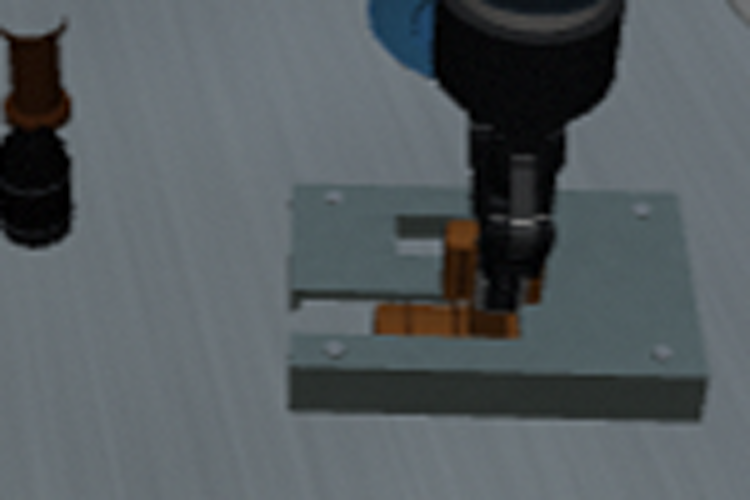

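The stem is at the first corner (500,320), no contact force. I'll cross along +y.

>>> {"fn": "apply_moves", "kwargs": {"plan": [[12,0.01,0.2,0,0],[12,0.02,0.45,0,0],[12,0.02,0.7,0,0],[12,0.03,0.95,0,0],[12,0.03,1.15,0,0],[12,0.03,1.24,0,0],[12,0.03,1.24,0,0],[12,0.03,1.24,0,0]]}}

```text
time: 14.08
tool_pos: [0.6331, -0.1703, 0.0489]
tool_rot: [0.393, 3.116, 0.003]
force: [0.5, 0.6, 0.4]
opening: 0.0173
finger_force: 59.3
```

```bash
python3 -c "
from h import *
kp()"
```

```text
tcp in keeper mm [ 0.8 27.1] yaw 75.61 [0.5 0.6 0.4]
```

>>> {"fn": "apply_moves", "kwargs": {"plan": [[12,0.1,-0.04,0,0],[12,0.3,-0.04,0,0],[12,0.5,-0.04,0,0],[12,0.65,-0.04,0,0],[12,0.71,-0.04,0,0],[12,0.71,-0.04,0,0],[12,0.71,-0.04,0,0]]}}

```text
time: 14.67
tool_pos: [0.603, -0.1667, 0.0487]
tool_rot: [-0.395, -3.114, -0.0]
force: [-2.4, -1.1, 1.4]
opening: 0.0174
finger_force: 59.3
```

Run:
```python
from h import *
s=snapshot("side");b=s["pixels"][...,::-1]
cv2.imwrite("pics/e.png",cv2.resize(b[210:310,230:380],None,fx=5,fy=5,interpolation=cv2.INTER_CUBIC))
kp()
```

```text
tcp in keeper mm [-29.2  23.7] yaw 75.55 [-1.5  0.5  2.2]
```

View pics/e.png

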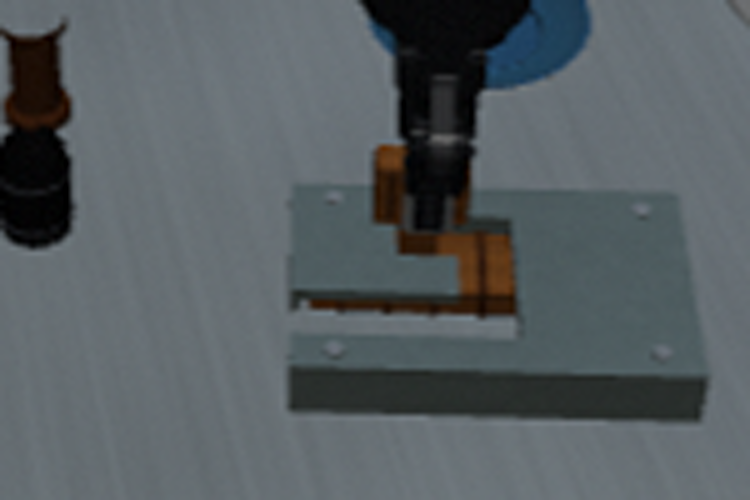

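The stem is in the hook end at (420,235). I'll release and withdraw.

>>> {"fn": "apply_moves", "kwargs": {"plan": [[12,0,0,0.02,0],[12,0,0,0.02,0],[25,0,0,0,0],[45,0,0,0,0],[45,0,0,0,0],[45,0,0,-0.3,0],[45,0,0,-1,0],[45,0,0,-1.9,0],[45,0,0,-2.9,0],[45,0.5,-0.4,-3.5,0],[45,1.4,-0.7,-3.9,0],[45,2.2,-1,-3.9,0]]}}

```text
time: 15.72
tool_pos: [0.5116, -0.1857, 0.2097]
tool_rot: [0.394, 3.108, -0.002]
force: [0.5, -0.8, 1.4]
opening: 0.0447
finger_force: 0.0
```

Run:
```python
from h import *
s=snapshot("side");W=cloud(s);b=s["pixels"][...,::-1]
cv2.imwrite("pics/f.png",cv2.resize(b[180:300,240:380],None,fx=5,fy=5,interpolation=cv2.INTER_CUBIC))
print(keep_fit(W))
p=W.reshape(-1,3);p=p[~np.isnan(p[:,0])]
g=p[((p>[.55,-.21,.074])&(p<[.65,-.12,.09])).all(1)]
r=cv2.minAreaRect((g[:,:2]*1000).astype(np.float32));print(len(g),r,np.median(g[:,2]))
q=(.626,-.1965,-13.6);c,sn=np.cos(np.radians(q[2])),np.sin(np.radians(q[2]));d=np.array(r[0])/1000-q[:2]
print("grip in keeper mm",1000*(c*d[0]+sn*d[1]),1000*(-sn*d[0]+c*d[1]))
k=p[((p>[.64,-.04,.025])&(p<[.73,.05,.075])).all(1)];print(k.min(0),k.max(0)); print(arm.get_state()["force"],arm.get_state()["dq"].round(3))
```

```text
(array([  0.62569685,  -0.1963567 , -13.64880632]), np.float64(0.07805974629644173))
143 ((600.632568359375, -167.38137817382812), (22.133806228637695, 41.009037017822266), 76.02735900878906) 0.08116747082824509
grip in keeper mm -31.503168506371054 22.337213325672252
[ 0.66209541 -0.01813544  0.02532154] [0.69831836 0.01280439 0.07177921]
[-7.46742971 -0.49451271 -3.96301006] [ 0.047  0.101 -0.01   0.009 -0.069  0.022  0.031]
```

View pics/f.png

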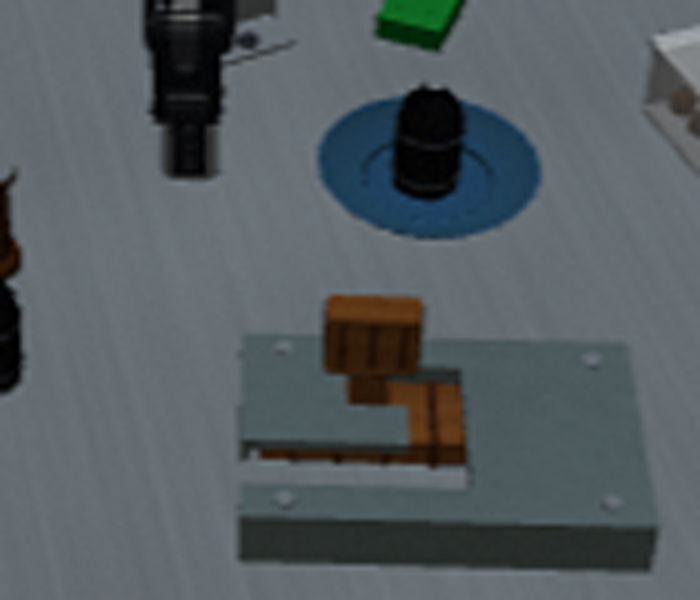

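The final picture shows the gauge lying flat with its stem in the hook at (370,390), about (-31, +23) mm in the keeper frame. The cap stands upright in the saucer at (428,140), and the gripper is clear.

>>> {"fn": "apply_moves", "kwargs": {"plan": [[45,0,0,0,0],[45,0,0,0,0],[45,0,0,0,0],[45,0,0,0,0]]}}

```text
time: 16.1
tool_pos: [0.511, -0.1828, 0.2052]
tool_rot: [0.392, 3.116, -0.001]
force: [0.2, 0.3, 0.1]
opening: 0.0447
finger_force: 0.0
```

```bash
python3 -c "
from bench import job_done
print(job_done())"
```

```text
the job is handed in; nothing more can be done
None
```

The job is handed in after about 16 s of robot time, with no verdict returned: my last picture showed the cap upright in the saucer and the gauge flat in the slot's hook end, about (-31, +23) mm in the keeper frame, with the gripper clear.

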